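# Line up a fork lever with the locating tongue of a checking fixture

### The arm

A 7-joint arm with a two-finger parallel gripper is mounted at the origin on the work surface. World frame = base frame: x ahead of the robot, y to its left, z up, the work surface at z = 0. Lengths are in m, angles in rad, forces in N, time in s.
With the tool pointing down it reaches from about 0.425 to 0.875 m from the base axis. Payload 8.4 kg.
Tool frame: the origin (TCP) lies at the centre of the arm's flange, where the gripper is bolted on; the fingertips stand 182 mm ahead of it and the grasp point (between the pads) lies 164 mm ahead of it; z points along the fingers, x is the direction in which the jaws open and shut, and the axes are right-handed (so a half turn about z gives the same grasp; the last joint's range is limited). The gripper opens to 87 mm and grips with 3 to 60 N. Pads are 19 mm wide; open, the fingers measure 117 mm over their backs; the gripper's body (75 mm by 190 mm) begins 51 mm behind the grasp point.
Start: joints at [-1.356, 0.333, 0.04, 1.465, -0.013, 1.343, -0.059], TCP at [0.201, 0.618, 0.405] pointing down, gripper open.
Joint ranges: [-2.58, 2.58], [-0.38, 2.09], [-1.3, 1.39], [0.25, 2.4], [-1.5, 4.64], [0.08, 2.09], [-2.65, 2.65]. Speed limits (rad/s): [2.22, 2.22, 2.79, 2.79, 3.14, 3.14, 3.14].

### API

Orientations are given as a unit quaternion [w, x, y, z].
In Python, from workcell import ctrl, vision gives the robot as it stands.
- The arm moves only by the tool send_rows, never from a script. Its argument "series" is a list of rows, each an object with "rotation": the turn, a rotation vector about the tool's x, y, z in rad, a list of three; "translation": the shift along the tool's x, y, z in mm, a list of three; "hand": the opening in per cent of the stroke, from 0 (shut) to 100 (fully open). In form: [{"rotation": [rx, ry, rz], "translation": [dx, dy, dz], "hand": hand}, ...]. A call has 1 to 12 rows; each row shifts and turns the commanded pose from where the row before left it, along the tool's axes as they then stand; what a row does not reach is not made up. A row lasts 1/10 s, in which the tool goes at most 50 mm and 8.59 degrees, less where a joint would pass 70% of its speed; a pose out of reach is approached as far as the arm can. A call is refused whole if a number of a shift passes 50 or a number of a turn 0.15, either way. A call with a gripper value outside its range is refused whole. The fingers move at their own pace and stop on an object; "grip_force" is the grip in N (left out, the last holds). Time passes only in rows, so rows that do not move let the fingers close. It gives the time, the measured TCP pose, the force and the opening at its end, in the units of the state.
- ctrl.get_state(): the state, without advancing time (a new reading comes with each control period).
- vision.read_camera(name): name is "scene" or "side" or "wrist"; returns a dict with "color" (400x640x3 uint8, red, green, blue), "K" (3x3 intrinsics, pixels), "R" (3x3) and "t" (3): a world point X has camera coordinates R X + t. Camera axes: x right, y down, z forward; pixel columns grow to the right and rows downward; lengths in m; the calibration is good to about 2 mm. A picture is of the moment at which its call begins. There is no depth.
- ctrl.sign_off(): hands the job in, once; it reports no verdict.
The state is a dict: "time": time; "joint_pos": joint angles; "qvel": joint speeds; "joint_efforts": joint torques, N m; "tool_pos": TCP position; "orientation": TCP orientation; "wrist_force": force on the tool from outside, world axes, zero at the start; "ft_torque": the same for the moment, N m; "gripper_width": opening from 0.0 (shut) to 1.0 (fully open).
Only numpy, scipy, OpenCV 4.12 (cv2) and the standard library are available. Lean on these libraries where they do the work, as an engineer would, in place of code of your own. Each camera call takes 0.05 s, during which the arm holds its last target. There are 200 camera calls.

### The job

Someone has parked the squeeze bottle on the checking fixture, between the fork lever's seat and the sliding tongue: lift it out and stand it upright in the grey tray. Then swing the lever round in its seat, without lifting it out, until its open fork squarely faces the tongue, and only then push the tongue by its knob fully home into the fork. Leave everything else on the bench where it is.

Things in the scene. Friction and masses are not known exactly. Their poses are not given: they have to be found in the camera images.
- fixture: Fixed checking fixture, dark steel plate 275 x 130 x 12 mm. Origin on the bench under its round seat; +x points from seat to tongue, z up. Plate: x -60 to 215, y -65 to 65 mm; a thin white line runs along x from seat to tongue. Two guide rails at x 135 to 205, y -26 to 26 mm, tops 38 mm above the bench.
- seat (a point): Centre of the round seat's floor, 12 mm above the bench, axes as the fixture. The seat is a ring of inner radius 41.5, outer radius 50 mm, its top 20 mm above the bench.
- mark (a point): The mark that the fork must face: on the fixture's x axis 98 mm from the seat's centre, above the white line, 31 mm above the bench, just ahead of the drawn-back tongue. The fork's point (point fork) comes here when the lever is lined up.
- lever: Loose aluminium fork lever, 0.36 kg. Origin: centre of the hub's underside, in the seat; +x along the arm to the fork, z up. Hub radius 40, 16 mm thick; boss radius 22 up to 34 mm. Arm 26 mm wide, 24 to 38 mm above the bench like the fork. Turns in the seat by a light push on the fork's side; starts 55 degrees or more from the tongue, either way.
- fork (a point): Midway between the fork's two prongs, 98 mm from the lever's origin along its x, 31 mm above the bench. Prongs: lever x 80 to 116 mm, 12 mm wide each, open slot of 22 mm between them, 46 mm wide over all.
- tongue (a joint): Slide of the steel tongue (12 mm wide, nose 7 mm, 21 to 39 mm above the bench) towards the seat, along the fixture's -x: 0 = drawn back, nose 124 mm from the seat's centre; 0.032 m = fully home at its stop, nose 92 mm from the seat's centre. Takes about 2 N. Starts at 0 to 0.005.
- knob_top (a point): Centre of the top of the tongue's black knob, 70 mm above the bench; with the tongue at 0 it is 175 mm from the seat's centre on the fixture's x axis. Knob: radius 11 mm, 48 to 70 mm above the bench, on a thinner neck (radius 6 mm). Moves with the tongue.
- bottle: Loose white plastic squeeze bottle with a small grey nozzle cap, about 0.14 kg; origin at the centre of its foot, z up. Body radius 25 mm up to 75 mm, then a shoulder; total height 103 mm. Starts standing on the fixture's plate (foot 12 mm above the bench), about 86 mm from the seat's centre, on the white line.
- tray: Fixed open grey tray, 220 (x) x 120 (y) x 25 mm high, walls and floor 5 mm; origin under its centre, on the bench. The half towards its +x holds the jar, the half towards its -x is free (clear spot at x = -50 mm, y = 0).
- jar: Loose amber jar with black lid, radius 27 mm, 75 mm high, standing in the tray; origin at the centre of its foot. To be left where it is.
- can: Bystander: yellow spray can, radius 33 mm, 170 mm high; origin at its foot.
- oiler: Bystander: white oiler with red spout, radius 35 mm, 190 mm high; origin at its foot.
- blank: Bystander: steel ring, outer radius 36 mm, 12 mm high, lying; origin under its centre.
- lug: Bystander: steel angle piece 100 x 35 x 38 mm; origin under its centre.
- rule: Bystander: steel rule 200 x 28 x 4 mm lying flat; origin under its centre.
- driver: Bystander: screwdriver 190 mm long, lying; origin under its length.
Not all that is in view belongs to the job. Of the things like the lever, leave any that is blue; of the rest the smaller one is meant.

How it is judged:
By the outcome, as a careful person would: the job done as asked, in the order asked, and still so for the second after the job is handed in, with the robot touching nothing.
It also fails if it takes over 72 s, if anything falls off the work surface, if the arm or the gripper's body presses on something with over 40 N, if the wrist force passes 120 N, or if a joint passes its speed limit or range.

## Working session

There is one attempt and no reset: what is moved stays moved. The work goes in short steps, Python scripts to look and compute and a tool call to move; the robot and the scene stay as the last step left them, time stands still between calls to the robot, and variables do not carry over. Pictures are saved under pics/ and viewed, about 8 in all and at most 12, crops included, and the job is handed in when it is done.

Besides the shell and the picture viewer there is one more tool, called after "Request:" as name([rows], argument=value, ...), one row to a line, values as JSON. send_rows: Moves the arm, as the interface text tells. Its arguments: {"type":"object","properties":{"series":{"type":"array","items":{"type":"object","properties":{"rotation":{"type":"array","items":{"type":"number"}},"translation":{"type":"array","items":{"type":"number"}},"hand":{"type":"number"}}}},"grip_force":{"type":"number"}},"required":["series"]}

```bash
mkdir -p pics; cat > h.py <<'E'
import numpy as np, cv2
from workcell import ctrl, vision
def shot(name, fn=None):
    c=vision.read_camera(name); c={k:np.array(v) for k,v in c.items()}
    if fn: cv2.imwrite(fn, c['color'][:,:,::-1])
    return c
def proj(c,X):
    X=np.atleast_2d(X); p=(X@c['R'].T+c['t'])@c['K'].T; return p[:,:2]/p[:,2:]
def ray(c,uv,z):
    d=c['R'].T@np.linalg.inv(c['K'])@np.array([uv[0],uv[1],1.]); o=-c['R'].T@c['t']
    return o+d*(z-o[2])/d[2]
E
python3 - <<'E'
from h import *
for n in ['scene','side','wrist']:
    c=shot(n,f'pics/{n}0.png'); print(n,c['K'].tolist(),(-c['R'].T@c['t']).round(3),c['R'].round(2).tolist()); np.savez(f'{n}0.npz',**c)
print(ctrl.get_state())
E
```

```text
scene [[472.0229227982357, 0.0, 313.36168921448257], [0.0, 472.0229227982357, 211.43656618685162], [0.0, 0.0, 1.0]] [1.197 0.4   1.094] [[-0.54, 0.84, 0.01], [0.67, 0.44, -0.6], [-0.51, -0.31, -0.8]]
side [[452.3144130256141, 0.0, 321.7596482071521], [0.0, 452.3144130256141, 196.13581236724062], [0.0, 0.0, 1.0]] [ 0.104 -0.531  0.9  ] [[0.77, -0.64, 0.0], [-0.5, -0.6, -0.63], [0.41, 0.48, -0.78]]
wrist [[279.3528005217783, 0.0, 320.8509320713285], [0.0, 279.3528005217783, 199.6895182100627], [0.0, 0.0, 1.0]] [0.129 0.643 0.384] [[0.31, 0.95, -0.0], [0.91, -0.3, 0.28], [0.26, -0.09, -0.96]]
{'time': 0.15, 'joint_pos': array([-1.35620189,  0.33377045,  0.03990115,  1.46605633, -0.01342065,
        1.34330844, -0.05851567]), 'qvel': array([-0.00148259, -0.00322649,  0.00232761, -0.00151278, -0.00048599,
       -0.0010193 ,  0.00186995]), 'joint_efforts': array([ 2.23899035e-03, -6.56842804e+01,  1.33678492e+00, -4.04109836e+01,
       -5.95581997e-02,  4.17505600e-02,  1.58546168e-04]), 'tool_pos': array([0.20061152, 0.6181276 , 0.40405547]), 'orientation': array([ 4.03886214e-04,  8.08927411e-01,  5.87908187e-01, -4.94076493e-04]), 'wrist_force': array([0.41224456, 0.27799006, 0.30894782]), 'ft_torque': array([ 0.00048982, -0.04054863,  0.02697864]), 'gripper_width': 1.0002903079379615}
```

View pics/scene0.png

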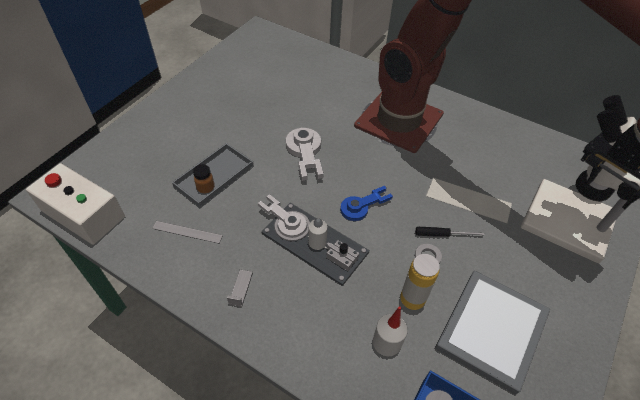

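View pics/side0.png

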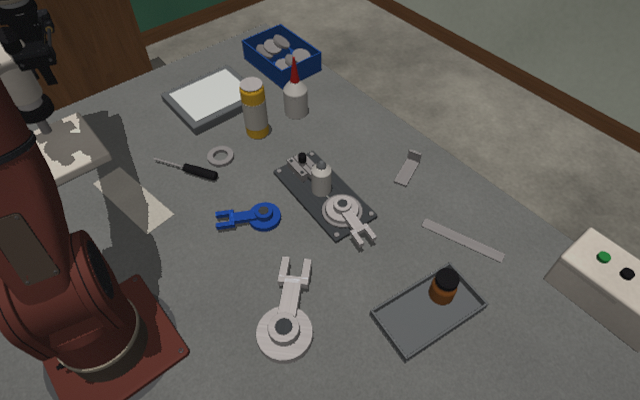

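The scene view shows the fixture at about (315,240). The bottle is at (318,235), the lever hub at (291,222) with its fork at (270,207), the knob at (343,247) and the tray at (213,175). Next I'll look at enlarged crops.

```bash
python3 - <<'E'
from h import *
a=cv2.imread('pics/scene0.png')[180:290,250:380]; b=cv2.imread('pics/side0.png')[140:250,260:390]
im=np.hstack([cv2.resize(x,None,fx=3,fy=3,interpolation=cv2.INTER_CUBIC) for x in (a,b)])
c=cv2.imread('pics/scene0.png')[140:210,165:265]; d=cv2.imread('pics/side0.png')[255:365,360:495]
im2=np.hstack([cv2.resize(x,(390,270),interpolation=cv2.INTER_CUBIC) for x in (c,d)])
cv2.imwrite('pics/crop0.png',np.vstack([im,im2]))
E
```

```text
(no output)
```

View pics/crop0.png

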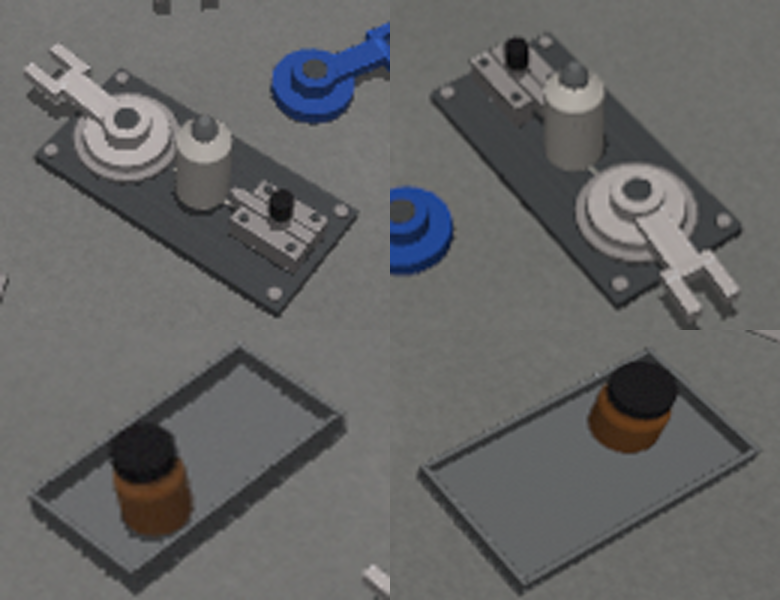

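```bash
cat >> h.py <<'E'
def tri(cs,uvs):
    A=[];b=[]
    for c,uv in zip(cs,uvs):
        o=-c['R'].T@c['t']; d=c['R'].T@np.linalg.inv(c['K'])@np.array([*uv,1.]); d/=np.linalg.norm(d)
        P=np.eye(3)-np.outer(d,d); A.append(P); b.append(P@o)
    return np.linalg.lstsq(np.vstack(A),np.hstack(b),rcond=None)[0]
def rigid(L,W):
    L=np.array(L,float);W=np.array(W)[:,:2]; l=L-L.mean(0); w=W-W.mean(0)
    a=np.arctan2((l[:,0]*w[:,1]-l[:,1]*w[:,0]).sum(),(l*w).sum())
    R=np.array([[np.cos(a),-np.sin(a)],[np.sin(a),np.cos(a)]]); t=W.mean(0)-R@L.mean(0)
    return a,t,R,np.linalg.norm(L@R.T+t-W,axis=1)
E
python3 - <<'E'
from h import *
S=dict(np.load('scene0.npz'));D=dict(np.load('side0.npz'))
s=lambda x,y:(250+x/3,180+y/3); d=lambda x,y:(260+(x-390)/3,140+y/3)
ts=lambda x,y:(165+x/3.9,140+(y-330)/3.857); td=lambda x,y:(360+(x-390)/2.889,255+(y-330)/2.4545)
cs=[s(118,68),s(37,155),s(278,312),s(356,212)]
cd=[d(742,232),d(618,303),d(432,97),d(545,33)]
# scene left side = seat side
print([ray(S,p,.012).round(4)[:2] for p in cs]);print([ray(D,p,.012).round(4)[:2] for p in cd])
for n,p,q in [('boss',(128,122),(638,190)),('knob',(282,193),(516,42)),('cap',(206,122),(575,70)),('forkL',(58,51),(682,318)),('forkR',(32,74),(735,292))]:
    print(n,tri([S,D],[s(*p),d(*q)]).round(4))
tS=[ts(240,347),ts(345,420),ts(135,585),ts(32,500)];tD=[td(418,470),td(522,590),td(757,452),td(650,350)]
print([ray(S,p,.025).round(4)[:2] for p in tS]);print([ray(D,p,.025).round(4)[:2] for p in tD])
E
```

```text
[array([ 0.5124, -0.1011]), array([ 0.6379, -0.106 ]), array([0.6568, 0.1637]), array([0.531 , 0.1714])]
[array([ 0.6303, -0.1195]), array([ 0.5078, -0.1067]), array([0.5243, 0.1606]), array([0.6504, 0.1581])]
boss [ 0.578  -0.0467  0.0392]
knob [0.5869 0.1204 0.072 ]
cap [0.5822 0.0382 0.1081]
forkL [ 0.5327 -0.155   0.0229]
forkR [ 0.5748 -0.1613  0.0267]
[array([ 0.4363, -0.3932]), array([ 0.4545, -0.2733]), array([ 0.671 , -0.3015]), array([ 0.6508, -0.4204])]
[array([ 0.4404, -0.2889]), array([ 0.424 , -0.4058]), array([ 0.6397, -0.4343]), array([ 0.6581, -0.3197])]
```

Request:
send_rows([
  {"rotation":[0,0,0.074],"translation":[-5,48,0],"hand":100},
  {"rotation":[0,0,0.074],"translation":[-5,48,0],"hand":100},
  {"rotation":[0,0,0.074],"translation":[-5,48,0],"hand":100},
  {"rotation":[0,0,0.074],"translation":[-5,48,0],"hand":100},
  {"rotation":[0,0,0.074],"translation":[-5,48,0],"hand":100},
  {"rotation":[0,0,0.074],"translation":[-5,48,0],"hand":100},
  {"rotation":[0,0,0.074],"translation":[-5,48,0],"hand":100},
  {"rotation":[0,0,0.074],"translation":[-5,48,0],"hand":100},
  {"rotation":[0,0,0.074],"translation":[-5,48,0],"hand":100},
  {"rotation":[0,0,0.074],"translation":[-5,48,0],"hand":100},
  {"rotation":[0,0,0.074],"translation":[-5,48,0],"hand":100},
  {"rotation":[0,0,0.074],"translation":[-5,48,0],"hand":100},
])

```text
time: 1.35
tool_pos: [0.5817, 0.2049, 0.4045]
orientation: [0.0, 0.983, 0.182, -0.0]
wrist_force: [0.6, -0.8, -0.5]
gripper_width: 0.997
```

Request:
send_rows([
  {"rotation":[0,0,0.074],"translation":[-5,48,0],"hand":100},
  {"rotation":[0,0,0.074],"translation":[-5,48,0],"hand":100},
  {"rotation":[0,0,0.074],"translation":[-5,48,0],"hand":100},
  {"rotation":[0,0,0],"translation":[0,0,0],"hand":100},
])

```text
time: 1.75
tool_pos: [0.6089, 0.0561, 0.4052]
orientation: [0.002, 0.998, 0.067, 0.0]
wrist_force: [-0.1, -0.6, -0.4]
gripper_width: 0.997
```

```bash
python3 - <<'E'
from h import *
c=shot('wrist','pics/wrist1.png'); np.savez('wrist1.npz',**c); print(ctrl.get_state()['tool_pos'],ctrl.get_state()['orientation'],(-c['R'].T@c['t']).round(4),c['R'].round(3).tolist())
E
```

```text
[0.60869834 0.06031213 0.40492954] [6.58870366e-04 9.97561318e-01 6.97923763e-02 8.49001056e-05] [0.5997 0.1323 0.3849] [[0.991, 0.132, 0.001], [0.126, -0.951, 0.281], [0.038, -0.278, -0.96]]
```

View pics/wrist1.png

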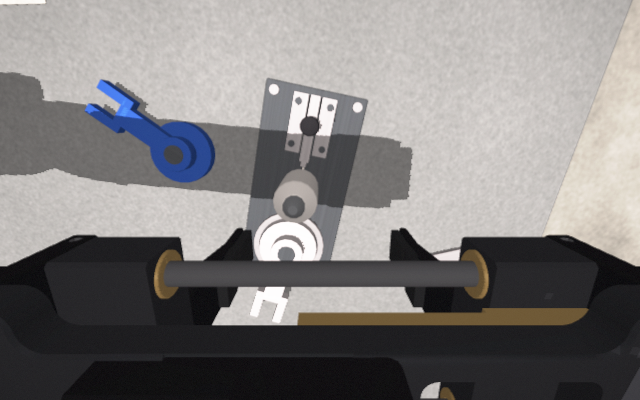

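The wrist view shows the plate's far corners at (268,79) and (367,101), the knob top at (310,126), the bottle cap at (292,207) and the boss at (287,254). The blue lever's hub is at (182,151). I'll refine these with masks.

```bash
python3 - <<'E'
from h import *
S,D,W=[dict(np.load(n+'.npz')) for n in ('scene0','side0','wrist1')]
def cen(c,m,box):
    x0,y0,x1,y1=box; q=np.zeros(m.shape,bool); q[y0:y1,x0:x1]=m[y0:y1,x0:x1]
    n,l,st,ce=cv2.connectedComponentsWithStats(q.astype(np.uint8)); i=1+st[1:,4].argmax(); return st[i],ce[i]
for nm,c,kb,bb in [('S',S,(333,238,352,262),None),('D',D,(294,148,311,168),None),('W',W,(295,110,325,140),None)]:
    v=c['color'].max(2); st,ce=cen(c,v<40,kb); print(nm,'knob',st,ce,ray(c,(ce[0],ce[1]),.059 if nm!='W' else .07).round(4))
    hsv=cv2.cvtColor(c['color'],cv2.COLOR_RGB2HSV); bl=(abs(hsv[...,0].astype(int)-112)<10)&(hsv[...,1]>150)
    st,ce=cen(c,bl,{'S':(330,170,400,230),'D':(200,190,290,240),'W':(60,60,230,200)}[nm])
    ys,xs=np.where(bl[st[1]:st[1]+st[3],st[0]:st[0]+st[2]]); P=np.array([ray(c,(x+st[0],y+st[1]),.02)[:2] for x,y in zip(xs,ys)])
    print('  blue extents',P.min(0).round(3),P.max(0).round(3))
for p in [(268,79),(367,101)]: print('Wcorner',ray(W,p,.012).round(4))
for nm,p,z in [('cap',(292,207),.112),('boss',(287,254),.046),('knob',(310,126),.07)]: print(nm,ray(W,p,z).round(4))
# check: fixture rough pose, project boss/knob/cap/corners
o=np.array([.576,-.052]);a=np.radians(87)
E
```

```text
S knob [340 243   7  11  64] [343.15625  248.203125] [0.5895 0.1221 0.059 ]
  blue extents [0.311 0.028] [0.475 0.139]
D knob [299 153   7  10  65] [301.95384615 157.55384615] [0.5874 0.1193 0.059 ]
  blue extents [0.312 0.013] [0.458 0.14 ]Traceback (most recent call last):
  File "<stdin>", line 7, in <module>
  File "<stdin>", line 5, in cen
ValueError: attempt to get argmax of an empty sequence
```

```bash
python3 - <<'E'
from h import *
S,D,W=[dict(np.load(n+'.npz')) for n in ('scene0','side0','wrist1')]
for p in [(268,79),(367,101)]: print('Wcorner',ray(W,p,.012).round(4))
for nm,p,z in [('cap',(292,207),.112),('boss',(287,252),.046),('knob',(310,126),.07)]: print(nm,ray(W,p,z).round(4))
# average corners, z .012, fit rigid
s=lambda x,y:(250+x/3,180+y/3); d=lambda x,y:(260+(x-390)/3,140+y/3)
cs=[s(118,68),s(37,155),s(278,312),s(356,212)]; cd=[d(618,303),d(742,232),d(545,33),d(432,97)]
L=[(-60,65),(-60,-65),(215,-65),(215,65)]
L=np.array(L)/1000.
for n,c,pp in [('S',S,cs),('D',D,cd)]:
    P=[ray(c,p,.012) for p in pp]; a,t,R,e=rigid(L,P); print(n,np.degrees(a),t.round(4),e.round(4))
P=[(ray(S,p,.012)+ray(D,q,.012))/2 for p,q in zip(cs,cd)]; a,t,R,e=rigid(L,P); print('avg',np.degrees(a),t.round(4),e.round(4))
X=lambda x,y,z:np.array([*(t+R@[x,y]),z])
print('knob0',X(.175,0,.07),'bottle',X(.086,0,0))
for c in (S,D,W): print(proj(c,[X(.175,0,.059),X(.086,0,.115),X(0,0,.046),X(.215,.065,.012),X(.215,-.065,.012)]).round(1).tolist())
# bottle mid-body: column centre
a=[s(203,185),d(573,140)]; print(tri([S,D],a).round(4), [ray(c,u,.055).round(4) for c,u in zip((S,D),a)])
print('tray mid', [ray(S,p,.025).round(3) for p in [(213,175)]], [ray(D,p,.025).round(3) for p in [(428,310)]])
E
```

```text
Wcorner [0.5294 0.1696 0.012 ]
Wcorner [0.6551 0.1605 0.012 ]
cap [0.5823 0.0416 0.112 ]
boss [ 0.578 -0.044  0.046]
knob [0.5895 0.1225 0.07  ]
S 86.2468554110082 [ 0.5794 -0.0453] [0.0018 0.0042 0.002  0.0031]
D 86.2257374865254 [ 0.5731 -0.0542] [0.0047 0.0039 0.0027 0.0044]
avg 86.23628478998485 [ 0.5763 -0.0498] [0.003  0.0033 0.0017 0.0037]
knob0 [0.58776021 0.1248456  0.07      ] bottle [0.58191807 0.03603755 0.        ]
[[344.4, 248.2], [317.2, 218.8], [291.3, 218.4], [368.9, 248.8], [341.9, 283.0]]
[[300.7, 156.3], [321.2, 161.7], [342.3, 202.6], [272.5, 170.3], [312.5, 149.7]]
[[309.1, 123.4], [290.8, 213.0], [285.3, 255.7], [264.8, 79.0], [367.1, 101.0]]
[0.5849 0.0411 0.0163] [array([0.6063, 0.0546, 0.055 ]), array([0.5643, 0.0155, 0.055 ])]
tray mid [array([ 0.559, -0.346,  0.025])] [array([ 0.536, -0.363,  0.025])]
```

Request:
send_rows([
  {"rotation":[0,0,0.102],"translation":[0,0,0],"hand":100},
  {"rotation":[0,0,0.102],"translation":[0,0,0],"hand":100},
  {"rotation":[0,0,0],"translation":[-12,11,0],"hand":100},
  {"rotation":[0,0,0],"translation":[-12,12,0],"hand":100},
  {"rotation":[0,0,0],"translation":[0,0,35],"hand":100},
  {"rotation":[0,0,0],"translation":[0,0,35],"hand":100},
  {"rotation":[0,0,0],"translation":[0,0,35],"hand":100},
  {"rotation":[0,0,0],"translation":[0,0,35],"hand":100},
  {"rotation":[0,0,0],"translation":[0,0,31],"hand":100},
  {"rotation":[0,0,0],"translation":[0,0,0],"hand":100},
])

```text
time: 2.8
tool_pos: [0.5813, 0.0447, 0.2296]
orientation: [0.001, 1.0, -0.027, -0.004]
wrist_force: [-0.7, 0.2, -0.2]
gripper_width: 1.002
```

Request:
send_rows([
  {"hand":40,"rotation":[0,0,0],"translation":[0,0,0]},
  {"hand":40,"rotation":[0,0,0],"translation":[0,0,0]},
  {"hand":40,"rotation":[0,0,0],"translation":[0,0,0]},
  {"hand":40,"rotation":[0,0,0],"translation":[0,0,0]},
  {"hand":40,"rotation":[0,0,0],"translation":[0,0,0]},
  {"hand":40,"rotation":[0,0,0],"translation":[0,0,0]},
], grip_force=12)

```text
time: 3.4
tool_pos: [0.5833, 0.0432, 0.2342]
orientation: [-0.0, 1.0, -0.029, 0.0]
wrist_force: [-1.3, 1.2, 3.8]
gripper_width: 0.574
```

Request:
send_rows([
  {"hand":40,"rotation":[0,0,0],"translation":[0,0,-10]},
  {"hand":40,"rotation":[0,0,0],"translation":[0,0,-25]},
  {"hand":40,"rotation":[0,0,0],"translation":[0,0,-25]},
  {"hand":40,"rotation":[0,0,0],"translation":[0,0,-25]},
  {"hand":40,"rotation":[0,0,0],"translation":[0,0,-25]},
  {"hand":40,"rotation":[0,0,0],"translation":[0,0,-25]},
  {"hand":40,"rotation":[0,0,0],"translation":[0,0,-20]},
  {"hand":40,"rotation":[0,0,0],"translation":[0,0,0]},
])

```text
time: 4.2
tool_pos: [0.5839, 0.0429, 0.3921]
orientation: [-0.001, 1.0, -0.029, 0.002]
wrist_force: [0.9, 0.4, -0.6]
gripper_width: 0.569
```

Request:
send_rows([
  {"hand":40,"rotation":[0,0,0],"translation":[-5,20,0]},
  {"hand":40,"rotation":[0,0,0],"translation":[-5,38,0]},
  {"hand":40,"rotation":[0,0,0],"translation":[-5,38,0]},
  {"hand":40,"rotation":[0,0,0],"translation":[-5,38,0]},
  {"hand":40,"rotation":[0,0,0],"translation":[-5,38,0]},
  {"hand":40,"rotation":[0,0,0],"translation":[-5,38,0]},
  {"hand":40,"rotation":[0,0,0],"translation":[-5,38,0]},
  {"hand":40,"rotation":[0,0,0],"translation":[-5,38,0]},
  {"hand":40,"rotation":[0,0,0],"translation":[-5,38,0]},
  {"hand":40,"rotation":[0,0,0],"translation":[-5,38,0]},
  {"hand":40,"rotation":[0,0,0],"translation":[-5,38,0]},
  {"hand":40,"rotation":[0,0,0],"translation":[-3,27,0]},
])

```text
time: 5.4
tool_pos: [0.4987, -0.3827, 0.3878]
orientation: [0.0, 1.0, -0.03, -0.001]
wrist_force: [0.3, -1.3, -0.3]
gripper_width: 0.572
```

Request:
send_rows([
  {"hand":40,"rotation":[0,0,0],"translation":[0,0,0]},
  {"hand":40,"rotation":[0,0,0],"translation":[0,0,0]},
  {"hand":40,"rotation":[0,0,0],"translation":[0,0,0]},
])

```text
time: 5.7
tool_pos: [0.5011, -0.3789, 0.3881]
orientation: [-0.001, 1.0, -0.028, -0.0]
wrist_force: [-0.1, 0.2, -1.9]
gripper_width: 0.573
```

```bash
python3 - <<'E'
from h import *
w=shot('wrist'); np.savez('wrist2.npz',**w); s=shot('scene'); np.savez('scene2.npz',**s)
cv2.imwrite('pics/both2.png',np.vstack([w['color'][:330],cv2.resize(s['color'][130:220,150:370],(640,262))])[:,:,::-1])
print(ctrl.get_state()['tool_pos'],ctrl.get_state()['orientation'],ctrl.get_state()['gripper_width'])
E
```

```text
[ 0.501505   -0.37856299  0.38846427] [-3.86845844e-04  9.99618660e-01 -2.76111606e-02 -9.01721179e-05] 0.5710942483125129
```

View pics/both2.png

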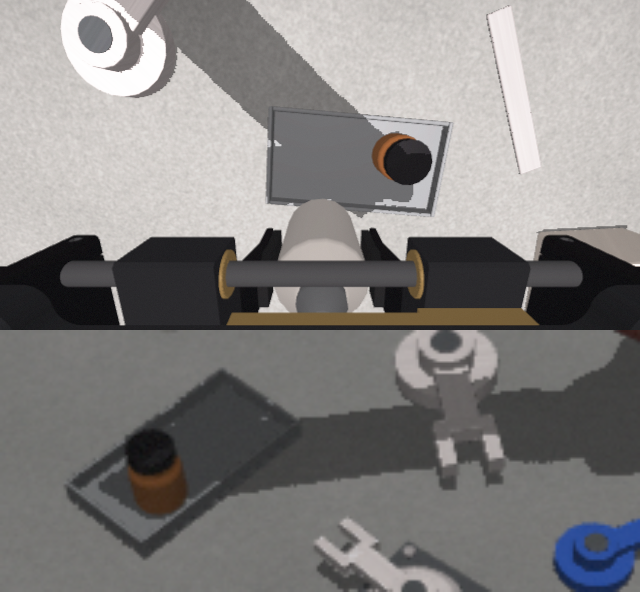

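The tray rim corners in the wrist view are at (270,107), (452,123), (433,215) and (267,203). The jar lid is at (407,161), and the bottle is held at (322,260).

```bash
python3 - <<'E'
from h import *
W=dict(np.load('wrist2.npz'));S=dict(np.load('scene2.npz'))
L=np.array([(-110,60),(110,60),(110,-60),(-110,-60)])/1000
k=640/220; s=lambda x,y:(150+x/k,130+(y-330)/(262/90))
for c,pp in [(W,[(270,107),(452,123),(433,215),(267,203)]),(S,[s(299,425),s(147,553),s(68,487),s(222,370)])]:
    P=[ray(c,p,.025) for p in pp]; a,t,R,e=rigid(L,P); print(np.degrees(a),t.round(4),e.round(4),'spot',t+R@[-.05,0])
print('jar',ray(W,(407,161),.075))
E
```

```text
-7.9033325388819105 [ 0.5464 -0.3575] [0.0028 0.003  0.0034 0.0025] spot [ 0.49691379 -0.35057653]
-6.841801903632608 [ 0.5522 -0.3477] [0.0037 0.0039 0.0041 0.002 ] spot [ 0.50253612 -0.34178464]
jar [ 0.594285   -0.34903525  0.075     ]
```

Request:
send_rows([
  {"hand":40,"rotation":[0,0,0],"translation":[-3,-15,0]},
  {"hand":40,"rotation":[0,0,0],"translation":[-3,-15,10]},
  {"hand":40,"rotation":[0,0,0],"translation":[0,0,25]},
  {"hand":40,"rotation":[0,0,0],"translation":[0,0,30]},
  {"hand":40,"rotation":[0,0,0],"translation":[0,0,30]},
  {"hand":40,"rotation":[0,0,0],"translation":[0,0,30]},
  {"hand":40,"rotation":[0,0,0],"translation":[0,0,20]},
  {"hand":40,"rotation":[0,0,0],"translation":[0,0,8]},
  {"hand":40,"rotation":[0,0,0],"translation":[0,0,4]},
  {"hand":40,"rotation":[0,0,0],"translation":[0,0,2]},
  {"hand":40,"rotation":[0,0,0],"translation":[0,0,2]},
  {"hand":40,"rotation":[0,0,0],"translation":[0,0,0]},
])

```text
time: 7.0
tool_pos: [0.4969, -0.3496, 0.2284]
orientation: [0.0, 1.0, -0.028, 0.001]
wrist_force: [-0.4, -0.0, -0.8]
gripper_width: 0.572
```

Request:
send_rows([
  {"hand":40,"rotation":[0,0,0],"translation":[0,0,1]},
  {"hand":40,"rotation":[0,0,0],"translation":[0,0,1]},
  {"hand":40,"rotation":[0,0,0],"translation":[0,0,0]},
])

```text
time: 7.3
tool_pos: [0.4967, -0.3499, 0.227]
orientation: [0.0, 1.0, -0.029, 0.0]
wrist_force: [-3.2, 2.9, 9.6]
gripper_width: 0.574
```

Request:
send_rows([
  {"hand":65,"rotation":[0,0,0],"translation":[0,0,0]},
  {"hand":75,"rotation":[0,0,0],"translation":[0,0,0]},
  {"hand":80,"rotation":[0,0,0],"translation":[0,0,0]},
  {"hand":80,"rotation":[0,0,0],"translation":[0,0,0]},
  {"hand":80,"rotation":[0,0,0],"translation":[0,0,-20]},
  {"hand":80,"rotation":[0,0,0],"translation":[0,0,-40]},
  {"hand":80,"rotation":[0,0,0],"translation":[0,0,-40]},
  {"hand":80,"rotation":[0,0,0],"translation":[0,0,-40]},
])

```text
time: 8.1
tool_pos: [0.4965, -0.3494, 0.3672]
orientation: [0.0, 1.0, -0.029, -0.0]
wrist_force: [-0.0, -0.0, -0.6]
gripper_width: 0.8
```

Request:
send_rows([
  {"hand":100,"rotation":[0,0,0],"translation":[9,-40,0]},
  {"hand":100,"rotation":[0,0,0],"translation":[9,-40,0]},
  {"hand":100,"rotation":[0,0,0],"translation":[9,-40,0]},
  {"hand":100,"rotation":[0,0,0],"translation":[9,-40,0]},
  {"hand":100,"rotation":[0,0,0],"translation":[9,-40,0]},
  {"hand":100,"rotation":[0,0,0],"translation":[9,-40,0]},
  {"hand":100,"rotation":[0,0,-0.14],"translation":[0,0,0]},
  {"hand":100,"rotation":[0,0,-0.14],"translation":[0,0,0]},
  {"hand":100,"rotation":[0,0,-0.14],"translation":[0,0,0]},
  {"hand":100,"rotation":[0,0,-0.14],"translation":[0,0,0]},
  {"hand":100,"rotation":[0,0,-0.14],"translation":[0,0,0]},
  {"hand":100,"rotation":[0,0,-0.14],"translation":[0,0,0]},
])

```text
time: 9.3
tool_pos: [0.5643, -0.113, 0.3657]
orientation: [0.0, 0.923, 0.384, -0.0]
wrist_force: [1.0, 0.0, -0.2]
gripper_width: 1.0
```

Request:
send_rows([
  {"hand":100,"rotation":[0,0,-0.14],"translation":[0,0,0]},
  {"hand":100,"rotation":[0,0,-0.14],"translation":[0,0,0]},
  {"hand":100,"rotation":[0,0,-0.14],"translation":[0,0,0]},
  {"hand":100,"rotation":[0,0,-0.14],"translation":[0,0,0]},
  {"hand":100,"rotation":[0,0,-0.14],"translation":[0,0,0]},
  {"hand":100,"rotation":[0,0,-0.14],"translation":[0,0,0]},
  {"hand":100,"rotation":[0,0,-0.14],"translation":[0,0,0]},
  {"hand":100,"rotation":[0,0,-0.14],"translation":[0,0,0]},
  {"hand":100,"rotation":[0,0,-0.14],"translation":[0,0,0]},
  {"hand":100,"rotation":[0,0,-0.14],"translation":[0,0,0]},
  {"hand":100,"rotation":[0,0,0],"translation":[0,0,0]},
  {"hand":100,"rotation":[0,0,0],"translation":[0,0,0]},
])

```text
time: 10.5
tool_pos: [0.5643, -0.113, 0.3657]
orientation: [-0.0, 0.463, 0.886, -0.0]
wrist_force: [0.1, 1.0, -0.0]
gripper_width: 1.003
```

```bash
python3 - <<'E'
from h import *
w=shot('wrist'); np.savez('wrist3.npz',**w); s=shot('scene'); np.savez('scene3.npz',**s)
cv2.imwrite('pics/both3.png',np.vstack([w['color'][:330],cv2.resize(s['color'][150:240,170:390],(640,262))])[:,:,::-1])
st=ctrl.get_state();print(st['tool_pos'],st['orientation'],st['joint_pos'].round(2))
E
```

```text
[ 0.56430378 -0.11298215  0.36575271] [-4.10294983e-06  4.62703980e-01  8.86512846e-01 -3.20468574e-05] [-0.24  0.21  0.42  1.72 -0.09  1.23  2.38]
```

View pics/both3.png

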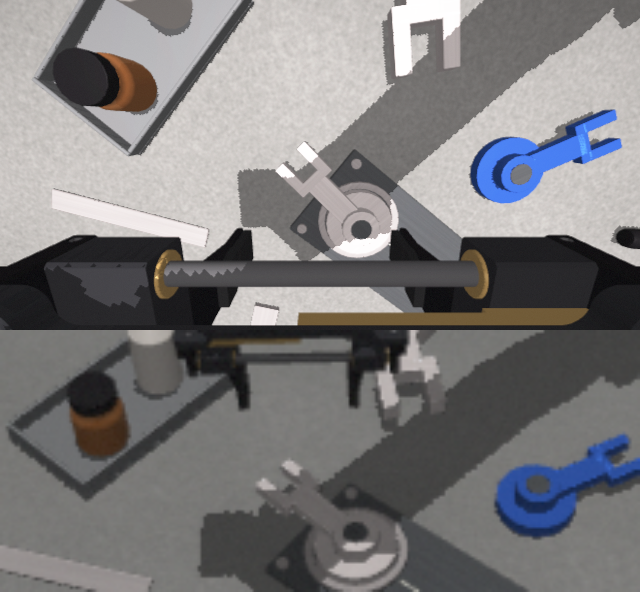

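Bottle and jar both stand in the tray. In the wrist view the boss top is at (361,229), the fork-tip middle at about (294,158), and the seat-end plate corners at (355,151) and (277,240).

```bash
python3 - <<'E'
from h import *
W=dict(np.load('wrist3.npz'))
b=ray(W,(361,229),.046);f=ray(W,(294,158),.038);print(b,f,np.linalg.norm((f-b)[:2]),np.degrees(np.arctan2(*(f-b)[1::-1])))
print(ray(W,(355,151),.012),ray(W,(277,240),.012))
E
```

```text
[ 0.57659478 -0.04822023  0.046     ] [ 0.55366    -0.15631154  0.038     ] 0.11049767334678692 -101.97933696961874
[ 0.50985648 -0.10163341  0.012     ] [ 0.65933654 -0.11635541  0.012     ]
```

Request:
send_rows([
  {"hand":100,"rotation":[0,0,-0.14],"translation":[0,0,0]},
  {"hand":100,"rotation":[0,0,0],"translation":[0,-2,0]},
  {"hand":100,"rotation":[0,0,0],"translation":[0,0,30]},
  {"hand":100,"rotation":[0,0,0],"translation":[0,0,35]},
  {"hand":100,"rotation":[0,0,0],"translation":[0,0,35]},
  {"hand":100,"rotation":[0,0,0],"translation":[0,0,30]},
  {"hand":100,"rotation":[0,0,0],"translation":[0,0,15]},
  {"hand":100,"rotation":[0,0,0],"translation":[0,0,8]},
  {"hand":100,"rotation":[0,0,0],"translation":[0,0,0]},
  {"hand":100,"rotation":[0,0,0],"translation":[0,0,0]},
])

```text
time: 11.6
tool_pos: [0.5635, -0.1145, 0.214]
orientation: [0.001, 0.398, 0.917, 0.0]
wrist_force: [0.2, -0.6, 0.6]
gripper_width: 1.0
```

Request:
send_rows([
  {"hand":65,"rotation":[0,0,0],"translation":[0,0,0]},
  {"hand":65,"rotation":[0,0,0],"translation":[0,0,0]},
  {"hand":65,"rotation":[0,0,0],"translation":[0,0,0]},
  {"hand":65,"rotation":[0,0,0],"translation":[0,0,0]},
  {"hand":65,"rotation":[0,0,0],"translation":[7,-4.3,0]},
  {"hand":65,"rotation":[0,0,0],"translation":[7.5,-3.4,0]},
  {"hand":65,"rotation":[0,0,0],"translation":[8,-2.5,0]},
  {"hand":65,"rotation":[0,0,0],"translation":[8,-1.5,0]},
  {"hand":65,"rotation":[0,0,0],"translation":[8,-0.5,0]},
  {"hand":65,"rotation":[0,0,0],"translation":[0,0,0]},
  {"hand":65,"rotation":[0,0,0],"translation":[0,0,0]},
], grip_force=5)

```text
time: 12.7
tool_pos: [0.5277, -0.094, 0.2129]
orientation: [-0.0, 0.398, 0.918, 0.0]
wrist_force: [0.8, -0.2, -0.3]
gripper_width: 0.65
```

Request:
send_rows([
  {"hand":42,"rotation":[0,0,0],"translation":[0,0,0]},
  {"hand":42,"rotation":[0,0,0],"translation":[0,0,0]},
  {"hand":42,"rotation":[0,0,0],"translation":[0,0,0]},
  {"hand":42,"rotation":[0,0,0],"translation":[0,0,0]},
  {"hand":42,"rotation":[0,0,0.104],"translation":[7,0.4,0]},
  {"hand":42,"rotation":[0,0,0.104],"translation":[7,0.4,0]},
  {"hand":42,"rotation":[0,0,0.104],"translation":[7,0.4,0]},
  {"hand":42,"rotation":[0,0,0.104],"translation":[7,0.4,0]},
  {"hand":42,"rotation":[0,0,0.104],"translation":[7,0.4,0]},
  {"hand":42,"rotation":[0,0,0.104],"translation":[7,0.4,0]},
  {"hand":42,"rotation":[0,0,0],"translation":[0,0,0]},
  {"hand":42,"rotation":[0,0,0],"translation":[0,0,0]},
])

```text
time: 13.9
tool_pos: [0.5101, -0.0571, 0.2127]
orientation: [-0.0, 0.659, 0.752, -0.0]
wrist_force: [-0.8, -1.9, 0.2]
gripper_width: 0.526
```

```bash
cat >> h.py <<'E'
def lev(seat=(.577,-.048)):
    st=ctrl.get_state(); p=st['tool_pos']; q=st['orientation']; d=p[:2]-seat
    print(p.round(4),'jaw',np.degrees(2*np.arctan2(q[2],q[1])).round(2),'r',np.hypot(*d).round(4),'th',np.degrees(np.arctan2(d[1],d[0])).round(2),st['wrist_force'].round(1),st['gripper_width'])
E
python3 - <<'E'
from h import *
lev()
s=shot('side','pics/side4.png'); s2=shot('scene')
cv2.imwrite('pics/c4.png',np.hstack([cv2.resize(x,(400,400)) for x in (s['color'][130:270,260:400],s2['color'][150:290,240:380])])[:,:,::-1])
E
```

```text
[ 0.5101 -0.0571  0.2127] jaw 97.52 r 0.0675 th -172.28 [-0.8 -1.9  0.2] 0.5264285345377498
```

View pics/c4.png

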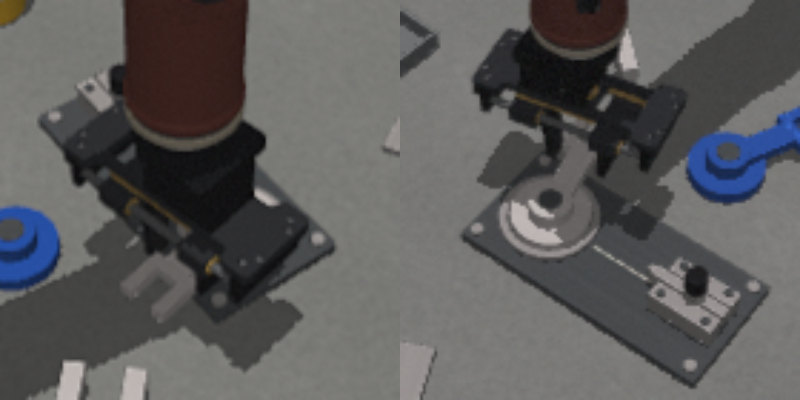

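```bash
python3 - <<'E'
from h import *
D=dict(np.load('side0.npz'));S=dict(np.load('scene0.npz'))
for p in [(135,275),(165,310),(145,285)]: print(ray(D,(260+p[0]*.35,130+p[1]*.35),.038))
for a in (-125,-140,-155,-170,-185):
  t=np.radians(a); X=[.577+.116*np.cos(t),-.048+.116*np.sin(t),.038]; u=proj(D,X)[0]; v=proj(S,X)[0]; print(a,((u-[260,130])/.35).round(), ((v-[240,150])/.35).round())
E
```

```text
[ 0.47154436 -0.04550225  0.038     ]
[ 0.46852757 -0.08739043  0.038     ]
[ 0.47155753 -0.05838689  0.038     ]
-125 [251. 327.] [107. 116.]
-140 [212. 325.] [136. 110.]
-155 [176. 316.] [166. 110.]
-170 [144. 298.] [195. 116.]
-185 [119. 276.] [221. 128.]
```

The pads hold the 46 mm wide fork bridge (opening 0.526 is about 46 mm). The fork is aligned at about -170°, so I'll continue the sweep.

Request:
send_rows([
  {"hand":42,"rotation":[0,0,0.104],"translation":[7,0.4,0]},
  {"hand":42,"rotation":[0,0,0.104],"translation":[7,0.4,0]},
  {"hand":42,"rotation":[0,0,0.104],"translation":[7,0.4,0]},
  {"hand":42,"rotation":[0,0,0.104],"translation":[7,0.4,0]},
  {"hand":42,"rotation":[0,0,0.104],"translation":[7,0.4,0]},
  {"hand":42,"rotation":[0,0,0.104],"translation":[7,0.4,0]},
  {"hand":42,"rotation":[0,0,0.104],"translation":[7,0.4,0]},
  {"hand":42,"rotation":[0,0,0.104],"translation":[7,0.4,0]},
  {"hand":42,"rotation":[0,0,0.104],"translation":[7,0.4,0]},
  {"hand":42,"rotation":[0,0,0.104],"translation":[7,0.4,0]},
  {"hand":42,"rotation":[0,0,0],"translation":[0,0,0]},
  {"hand":42,"rotation":[0,0,0],"translation":[0,0,0]},
])

```text
time: 15.2
tool_pos: [0.536, 0.0049, 0.2126]
orientation: [-0.0, 0.946, 0.326, -0.0]
wrist_force: [-1.3, 0.8, -0.2]
gripper_width: 0.528
```

```bash
python3 -c "
from h import *
lev()"
```

```text
[0.536  0.0049 0.2126] jaw 37.99 r 0.0669 th 127.74 [-1.3  0.8 -0.2] 0.5277210422367647
```

Request:
send_rows([
  {"hand":42,"rotation":[0,0,0.104],"translation":[7,0.4,0]},
  {"hand":42,"rotation":[0,0,0.104],"translation":[7,0.4,0]},
  {"hand":42,"rotation":[0,0,0.104],"translation":[7,0.4,0]},
  {"hand":42,"rotation":[0,0,0.104],"translation":[7,0.4,0]},
  {"hand":42,"rotation":[0,0,0.104],"translation":[7,0.4,0]},
  {"hand":42,"rotation":[0,0,0.104],"translation":[7,0.4,0]},
  {"hand":42,"rotation":[0,0,0.1],"translation":[7,0.4,0]},
  {"hand":42,"rotation":[0,0,0],"translation":[0,0,0]},
  {"hand":42,"rotation":[0,0,0],"translation":[0,0,0]},
  {"hand":42,"rotation":[0,0,0],"translation":[0,0,0]},
])

```text
time: 16.2
tool_pos: [0.5819, 0.0185, 0.2127]
orientation: [-0.0, 1.0, -0.031, 0.0]
wrist_force: [0.6, 0.4, -0.6]
gripper_width: 0.522
```

```bash
python3 -c "
from h import *
lev()"
```

```text
[0.5819 0.0185 0.2127] jaw -3.54 r 0.0667 th 85.77 [ 0.6  0.4 -0.6] 0.5224678121420765
```

Request:
send_rows([
  {"hand":75,"rotation":[0,0,0],"translation":[0,0,0]},
  {"hand":75,"rotation":[0,0,0],"translation":[0,0,0]},
  {"hand":75,"rotation":[0,0,0],"translation":[0,0,0]},
  {"hand":75,"rotation":[0,0,0],"translation":[0,0,-40]},
  {"hand":75,"rotation":[0,0,0],"translation":[0,0,-40]},
  {"hand":75,"rotation":[0,0,0],"translation":[0,0,-40]},
  {"hand":75,"rotation":[0,0,0],"translation":[0,0,-30]},
  {"hand":75,"rotation":[0,0,0],"translation":[0,0,0]},
  {"hand":75,"rotation":[0,0,0],"translation":[0,0,0]},
])

```text
time: 17.1
tool_pos: [0.5822, 0.0186, 0.3632]
orientation: [-0.0, 0.999, -0.032, 0.001]
wrist_force: [-0.8, -0.3, 0.3]
gripper_width: 0.75
```

```bash
python3 - <<'E'
from h import *
lev(); w=shot('wrist','pics/w5.png'); np.savez('wrist5.npz',**w)
cv2.imwrite('pics/w5c.png',cv2.resize(w['color'][90:260,220:420],(700,595),interpolation=cv2.INTER_CUBIC)[:,:,::-1])
E
```

```text
[0.5822 0.0186 0.3632] jaw -3.7 r 0.0668 th 85.55 [-0.8 -0.3  0.3] 0.7496160624699595
```

View pics/w5c.png

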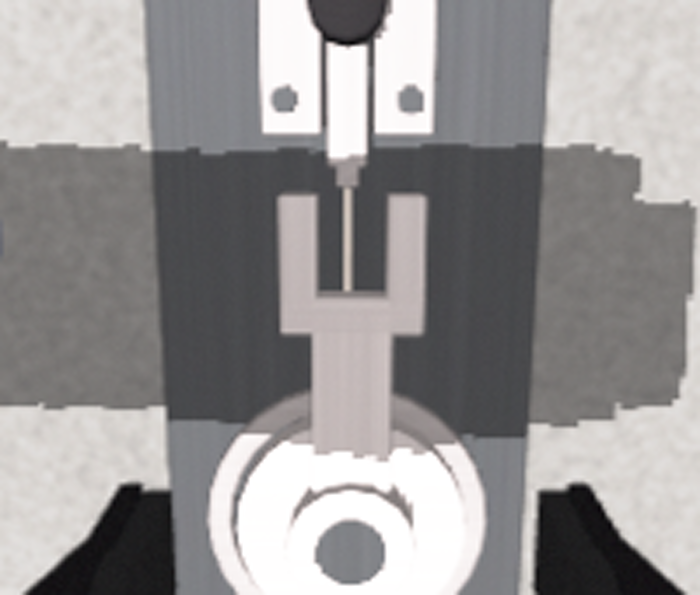

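The fork faces the tongue. Fork middle is at crop x≈352 and the tongue/line at ≈348; I'll quantify that.

```bash
python3 - <<'E'
from h import *
W=dict(np.load('wrist5.npz'))
f=lambda x,y,z:ray(W,(220+(x+.5)/3.5-.5,90+(y+.5)/3.5-.5),z)
pts=dict(tip=(352.5,195,.038),bridge=(353,330,.038),arm=(352,400,.038),boss=(350,552,.046),nose=(347.5,165,.039),tong=(348,110,.039),line1=(347.5,200,.012),line2=(349,290,.012),railL=(263,130,.038),railR=(434,130,.038),knob=(349,5,.07),ring=(347,512,.02))
o=np.array([.577,-.048])
for k,v in pts.items():
    p=f(*v); d=p[:2]-o; print(k,p.round(4),'ang',np.degrees(np.arctan2(d[1],d[0])).round(2),'r',np.hypot(*d).round(4))
t=f(*pts['tip'])-f(*pts['arm']); n=f(*pts['nose'])-f(*pts['tong']); print(np.degrees(np.arctan2(t[1],t[0])),np.degrees(np.arctan2(n[1],n[0])))
for u in [(147,10),(547,10),(172,500),(524,500)]: print(f(*u,.012).round(4))
E
```

```text
tip [0.5864 0.0686 0.038 ] ang 85.38 r 0.1169
bridge [0.5838 0.0261 0.038 ] ang 84.79 r 0.0744
arm [0.5819 0.0028 0.038 ] ang 84.5 r 0.051
boss [ 0.5779 -0.0474  0.046 ] ang 32.25 r 0.001
nose [0.5855 0.0777 0.039 ] ang 86.13 r 0.126
tong [0.5867 0.0938 0.039 ] ang 86.07 r 0.1421
line1 [0.5845 0.0647 0.012 ] ang 86.19 r 0.113
line2 [0.583  0.0343 0.012 ] ang 85.86 r 0.0825
railL [0.5607 0.0896 0.038 ] ang 96.75 r 0.1386
railR [0.6123 0.0862 0.038 ] ang 75.28 r 0.1388
knob [0.5889 0.1203 0.07  ] ang 85.95 r 0.1687
ring [ 0.577  -0.0443  0.02  ] ang 90.36 r 0.0037
86.06393950040258 -94.40818472776151
[0.525  0.1283 0.012 ]
[0.6518 0.12   0.012 ]
[ 0.5134 -0.0387  0.012 ]
[ 0.6415 -0.0473  0.012 ]
```

```bash
python3 - <<'E'
from h import *
S=dict(np.load('scene0.npz'));D=dict(np.load('side0.npz'))
print('can',ray(S,(414,300),0),ray(D,(257,130),0),'oiler',ray(S,(388,344),0),ray(D,(296,111),0))
E
```

```text
can [0.59090252 0.33705907 0.        ] [0.58981636 0.33507347 0.        ] oiler [0.73082224 0.33445603 0.        ] [7.28382557e-01 3.28863305e-01 1.11022302e-16]
```

Request:
send_rows([
  {"hand":0,"rotation":[0,0,0],"translation":[0,-35,0]},
  {"hand":0,"rotation":[0,0,0],"translation":[0,-35,0]},
  {"hand":0,"rotation":[0,0,0],"translation":[0,-35,0]},
  {"hand":0,"rotation":[0,0,0],"translation":[-1,-36,0]},
  {"hand":0,"rotation":[0,0,0],"translation":[0,0,0]},
  {"hand":0,"rotation":[0,0,0],"translation":[0,0,35]},
  {"hand":0,"rotation":[0,0,0],"translation":[0,0,35]},
  {"hand":0,"rotation":[0,0,0],"translation":[0,0,35]},
  {"hand":0,"rotation":[0,0,0],"translation":[0,0,24]},
  {"hand":0,"rotation":[0,0,0],"translation":[0,0,0]},
  {"hand":0,"rotation":[0,0,0],"translation":[0,0,0]},
])

```text
time: 18.25
tool_pos: [0.5902, 0.1588, 0.2334]
orientation: [0.001, 0.999, -0.033, -0.001]
wrist_force: [0.3, -0.5, 0.3]
gripper_width: 0.007
```

Request:
send_rows([
  {"hand":0,"rotation":[0,0,0],"translation":[0,4,0]},
  {"hand":0,"rotation":[0,0,0],"translation":[0,4,0]},
  {"hand":0,"rotation":[0,0,0],"translation":[0,4,0]},
  {"hand":0,"rotation":[0,0,0],"translation":[0,3,0]},
  {"hand":0,"rotation":[0,0,0],"translation":[0,3,0]},
  {"hand":0,"rotation":[0,0,0],"translation":[0,3,0]},
  {"hand":0,"rotation":[0,0,0],"translation":[0,3,0]},
])

```text
time: 18.95
tool_pos: [0.5888, 0.1357, 0.234]
orientation: [-0.0, 0.999, -0.032, 0.0]
wrist_force: [0.6, 2.5, 1.9]
gripper_width: 0.004
```

```bash
python3 -c "
from h import *
lev()"
```

```text
[0.5888 0.1357 0.234 ] jaw -3.7 r 0.1841 th 86.32 [0.6 2.5 1.9] 0.003705964497234497
```

Request:
send_rows([
  {"hand":0,"rotation":[0,0,0],"translation":[0,3,0]},
  {"hand":0,"rotation":[0,0,0],"translation":[0,3,0]},
  {"hand":0,"rotation":[0,0,0],"translation":[0,3,0]},
  {"hand":0,"rotation":[0,0,0],"translation":[0,3,0]},
  {"hand":0,"rotation":[0,0,0],"translation":[0,2,0]},
  {"hand":0,"rotation":[0,0,0],"translation":[0,2,0]},
])

```text
time: 19.55
tool_pos: [0.5876, 0.1193, 0.2337]
orientation: [0.0, 0.999, -0.033, -0.0]
wrist_force: [1.1, 2.5, 1.2]
gripper_width: -0.001
```

Request:
send_rows([
  {"hand":0,"rotation":[0,0,0],"translation":[0,1,0]},
  {"hand":0,"rotation":[0,0,0],"translation":[0,1,0]},
  {"hand":0,"rotation":[0,0,0],"translation":[0,1,0]},
])

```text
time: 19.85
tool_pos: [0.5875, 0.1164, 0.2337]
orientation: [0.0, 0.999, -0.032, -0.0]
wrist_force: [-0.4, 1.8, 2.1]
gripper_width: 0.006
```

Not at the stop yet, so I'll push on in 1 mm steps.

Request:
send_rows([
  {"hand":0,"rotation":[0,0,0],"translation":[0,1,0]},
  {"hand":0,"rotation":[0,0,0],"translation":[0,1,0]},
  {"hand":0,"rotation":[0,0,0],"translation":[0,0,0]},
])

```text
time: 20.15
tool_pos: [0.5874, 0.1144, 0.2338]
orientation: [-0.0, 0.999, -0.033, -0.0]
wrist_force: [-0.0, 2.3, 0.8]
gripper_width: 0.008
```

Request:
send_rows([
  {"hand":0,"rotation":[0,0,0],"translation":[0,1,0]},
  {"hand":0,"rotation":[0,0,0],"translation":[0,1,0]},
  {"hand":0,"rotation":[0,0,0],"translation":[0,0,0]},
])

```text
time: 20.45
tool_pos: [0.5873, 0.1138, 0.2338]
orientation: [-0.001, 0.999, -0.032, 0.0]
wrist_force: [0.7, 7.1, 0.7]
gripper_width: 0.002
```

Request:
send_rows([
  {"hand":0,"rotation":[0,0,0],"translation":[0,1,0]},
  {"hand":0,"rotation":[0,0,0],"translation":[0,1,0]},
  {"hand":0,"rotation":[0,0,0],"translation":[0,0,0]},
])

```text
time: 20.75
tool_pos: [0.5872, 0.1134, 0.2339]
orientation: [-0.002, 1.0, -0.031, 0.0]
wrist_force: [1.0, 11.7, 0.6]
gripper_width: 0.008
```

Request:
send_rows([
  {"hand":0,"rotation":[0,0,0],"translation":[0,-8,0]},
  {"hand":0,"rotation":[0,0,0],"translation":[0,-15,0]},
  {"hand":0,"rotation":[0,0,0],"translation":[0,0,-35]},
  {"hand":0,"rotation":[0,0,0],"translation":[0,0,-45]},
  {"hand":0,"rotation":[0,0,0],"translation":[0,0,-45]},
  {"hand":0,"rotation":[0,0,0],"translation":[0,40,0]},
  {"hand":0,"rotation":[0,0,0],"translation":[0,40,0]},
  {"hand":0,"rotation":[0,0,0],"translation":[0,40,0]},
  {"hand":0,"rotation":[0,0,0],"translation":[0,0,0]},
  {"hand":0,"rotation":[0,0,0],"translation":[0,0,0]},
])

```text
time: 21.75
tool_pos: [0.5808, 0.013, 0.3588]
orientation: [0.0, 0.999, -0.034, -0.0]
wrist_force: [-0.3, 1.0, 0.7]
gripper_width: 0.004
```

```bash
python3 - <<'E'
from h import *
lev(); w=shot('wrist'); np.savez('wrist6.npz',**w); s=shot('scene')
a=cv2.resize(w['color'][60:260,220:420],(400,400),interpolation=cv2.INTER_CUBIC); b=cv2.resize(s['color'][130:290,160:400],(400,267))
cv2.imwrite('pics/w6.png',np.hstack([a,np.vstack([b,np.zeros((133,400,3),np.uint8)])])[:,:,::-1])
E
```

```text
[0.5808 0.013  0.3588] jaw -3.86 r 0.0611 th 86.44 [-0.3  1.   0.7] 0.003893039485278476
```

View pics/w6.png

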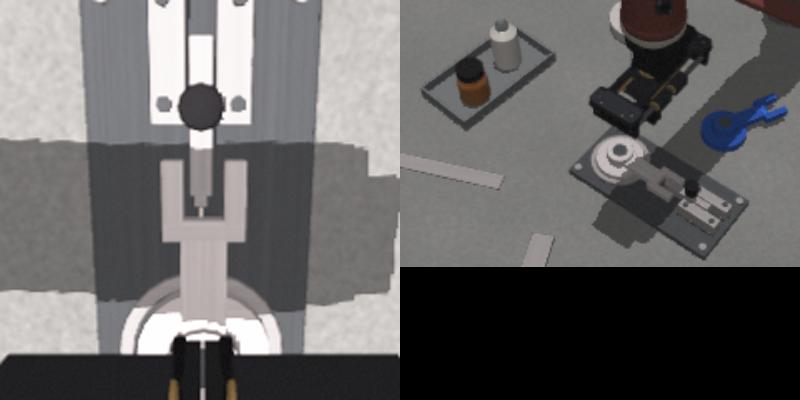

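The tongue sits inside the fork: nose at (201,205), prongs spanning 162–247 in the crop. The bottle stands in the tray. Last, a numeric check of the home position.

```bash
python3 - <<'E'
from h import *
W=dict(np.load('wrist6.npz'));o=np.array([.577,-.048])
f=lambda x,y,z:ray(W,(220+x/2-.25,60+y/2-.25),z)
for k,v in dict(knob=(201.5,107,.07),nose=(201,208,.039),tip=(204.5,160,.038),bridge=(204,240,.038),tong=(201.5,150,.039)).items():
    p=f(*v); d=p[:2]-o; print(k,p.round(4),np.degrees(np.arctan2(d[1],d[0])).round(2),np.hypot(*d).round(4))
E
```

```text
knob [0.5871 0.0949 0.07  ] 85.95 0.1432
nose [0.5833 0.0437 0.039 ] 86.06 0.0919
tip [0.5869 0.0687 0.038 ] 85.15 0.1171
bridge [0.5837 0.0258 0.038 ] 84.8 0.0741
tong [0.5857 0.074  0.039 ] 85.93 0.1223
```

```bash
python3 -c "
from h import *
print(ctrl.sign_off(), ctrl.get_state()['time'])"
```

```text
the job is handed in; nothing more can be done
the job is handed in; nothing more can be done
```

The job is done and handed in at about 22 s of robot time.

- **Bottle:** I lifted it off the fixture and stood it upright in the free half of the grey tray. The last picture shows it standing beside the jar.
- **Lever:** I swung it about 170° in its seat, held lightly across the fork. The fork came to within about 1° of the tongue line (85.2–85.4° against 86.1°). That is about 1.5 mm at the fork tip, well inside the slot. I left that small offset uncorrected.
- **Tongue:** I then pushed it by its knob until the force rose from about 2 N to 12 N at the stop. Last checks put the knob 143 mm and the nose 92 mm from the seat centre, as expected for fully home.
- **Clear of everything:** the gripper was then lifted clear, and nothing else was touched that I saw.

The scene and side cameras disagreed by 6–15 mm on the plate and tray positions. I used the wrist camera for the fixture and an average of all three views for the tray spot.

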